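# Slide back the manifold cover and shut the red valve

## Robot

A 6-joint arm with a two-finger parallel gripper is mounted at the origin on a cart in front of the work surface, level with it; the furniture and walls round the work are solid. World frame = base frame: x ahead of the robot, y to its left, z up, the work surface at z = 0. Lengths are in m, angles in rad, forces in N, time in s.
With the tool pointing down it reaches from about 0.4 to 0.825 m from the base axis. Payload 7 kg.
Tool frame: the origin (TCP) lies at the very end of the fingers, on their centre line; the grasp point (between the pads) lies 19 mm behind it; z points along the fingers, x is the direction in which the jaws open and shut, and the axes are right-handed (so a half turn about z gives the same grasp; the last joint's range is limited). The gripper opens to 85 mm and grips with 20 to 120 N. Pads are 22 mm wide; open, the fingers measure 114 mm over their backs; the gripper's body (76 mm by 85 mm) begins 54 mm behind the grasp point. The pads swing forward as they close: fully open they stand 13 mm farther back than shut.
Start: joints at [1.554, 0.359, 0.012, 0, -1.224, -0.288], TCP at [0.203, 0.644, 0.231] pointing down, gripper open.
Joint ranges: [-3.07, 3.07], [-1.43, 2.12], [-1.02, 1.25], [-3.03, 1.67], [-3.05, -0], [-3.03, 3.03]. Speed limits (rad/s): [2.39, 2.39, 3.01, 3.14, 3.14, 3.14].

## Interface

Orientations are given as a rotation vector (axis times angle).
In Python, from workcell import ctrl gives the robot as it stands.
- The arm moves only by the tool send_rows, never from a script. Its argument "targets" is a list that holds one entry, the list of rows, each a list of 4 numbers: the shift along the tool's x, y, z in m, then the turn about the tool's z in degrees. A call has 1 to 8 rows; each row shifts and turns the pose as measured when the row begins, along the tool's axes as they then stand; what a row does not reach is not made up. A row lasts 1/8 s, in which the tool goes at most 62.5 mm and 10.7 degrees, less where a joint would pass 70% of its speed; a pose out of reach is approached as far as the arm can. A call with a gripper value outside its range is refused whole. "fingers" is the finger opening in m, from 0 to 0.0854, set as the call begins (left out, the last holds). The fingers move at their own pace and stop on an object; "newtons" is the grip in N (left out, the last holds). Time passes only in rows, so rows that do not move let the fingers close. It gives the time, the measured TCP pose, the force and the opening at its end, in the units of the state.
- ctrl.read_state(): the state, without advancing time (a new reading comes with each control period).
- ctrl.grab_frame(name): name is "scene" or "top"; returns a dict with "frame" (400x640x3 uint8, blue, green, red), "z_map" (400x640 float32, m along the optical axis (not along the pixel's ray), 0 where there is no reading), "intrinsics" (3x3 intrinsics, pixels), "distortion" ([k1, k2, p1, p2, k3] as OpenCV has them; the pictures are not rectified), "T" (4x4, takes a point from camera to world coordinates). Camera axes: x right, y down, z forward; pixel columns grow to the right and rows downward; lengths in m; the calibration is good to about 2 mm. A picture is of the moment at which its call begins.
- ctrl.job_done(): hands the job in, once; it reports no verdict.
The state is a dict: "clock": time; "q": joint angles; "qvel": joint speeds; "tau": joint torques, N m; "tool_pos": TCP position; "orientation": TCP orientation; "ft_force": force on the tool from outside, world axes, zero at the start; "ft_torque": the same for the moment, N m; "width": opening from 0.0 (shut) to 1.0 (fully open).
Only numpy, scipy, OpenCV 4.12 (cv2) and the standard library are available. Lean on these libraries where they do the work, as an engineer would, in place of code of your own. Each camera call takes 0.05 s, during which the arm holds its last target. There are 200 camera calls.

## Task

Slide the yellow cover of the gas manifold box all the way back, away from the robot, so that the two valves under it are uncovered, and leave it there. Then gently push the red valve handle with a fingertip, without gripping or forcing it, until it is fully shut, lying square across its pipe. Leave the blue handle as it is, and do not move or lift the things standing round the box.

Things in the scene. Friction and masses are not known exactly. Their poses are not given: they have to be found in the camera images.
- manifold: Grey gas manifold box fixed to the worktop, 250 mm (x) by 260 mm (y). Origin: centre of its underside; own z up, x from front (robot side) to back, y to the left; all offsets in mm below are in this frame. Walls 60 high, runners along both sides (y = +-119 to +-130) up to z = 72. x > -13: closed housing, top at z = 60, over which the cover slides. Unions stick out in front to x = -143.
- bay (a point): Centre of the floor of the open-topped valve bay under the cover (x = -65.5, y = 0, z = 6; axes as the box). Inside, the bay spans x = -118 to -13, y = -121 to 121. Two valves stand in it, pivots at x = -38, y = -53.5 and +41.5; which colour is where varies. Valve bodies and pipes reach z = 42 at the pivot, 32 elsewhere.
- cover (a joint): Slide of the yellow cover along the box's +x (away from the robot), in m: 0 = bay fully covered, 0.122 = all the way back against its stop, bay fully open. It starts within 0.02 of covered. About 2.5 N of friction, no spring; it stays where it is left and cannot be lifted.
- cover_face (a point): Middle of the front face of the cover's raised hood (black rubber strip; face 200 mm wide along y, z = 66 to 86): push here toward the box's +x. It lies at x = -95.5 + cover travel, y = 0, z = 77. The hood is 90 long in x; the cover plate under it (z = 62 to 66, 240 wide) reaches 30 mm farther to the front.
- red_handle (a joint): Angle of the red handle, rad: 0 = open (in line with its pipe, pointing from the pivot to the box's -x, toward the robot), 1.571 = shut, at its stop (square across the pipe, pointing to the box's +y, left). Closes clockwise seen from above, starts between 0 and 0.2. Friction 0.2 N m (about 5 N at the handle), no spring; stays where left.
- red_pivot (a point): Point on the red valve's vertical pivot axis at half the handle's height, z = 50.
- red_pad (a point): Middle of the red handle's grip, 44 mm from the pivot, z = 50. The grip is a rounded red bar 46 long (from 18 to 64 mm from the pivot), 10 wide, from z = 42 to 58. Its own x points from here to the pivot.
- blue_handle (a joint): Angle of the blue handle (the same valve, blue grip), same meaning; starts between 0 and 0.2 and must stay.
- blue_pad (a point): Middle of the blue handle's grip, 44 mm from its pivot, as for the red one.
- pot: White sample pot with blue screw cap, 50 mm across, 69 high, loose, left of the box; origin: centre of its underside.
- beaker: Clear beaker, 54 mm across, 70 high, loose, left of the box; origin: centre of its underside.
- timer: White lab timer with buttons, 62x66x23 mm, loose, right of the box; origin: centre of its underside.
- dropper: Small brown bottle with black cap, 36 mm across, 78 high, loose, right of the box; origin: centre of its underside.
- brush: Small wooden brush, 194 mm long, 11 high, loose, lying in front of the box; origin: on its underside, near mid-length.

How it is judged:
By the outcome, as a careful person would: the job done as asked, in the order asked, and still so for the second after the job is handed in, with the robot touching nothing.
It also fails if it takes over 48 s, if anything falls off the work surface, if the arm or the gripper's body presses on something with over 40 N, if the wrist force passes 120 N, or if a joint passes its speed limit or range.

## Working session

There is one attempt and no reset: what is moved stays moved. The work goes in short steps, Python scripts to look and compute and a tool call to move; the robot and the scene stay as the last step left them, time stands still between calls to the robot, and variables do not carry over. Pictures are saved under pics/ and viewed, about 8 in all and at most 12, crops included, and the job is handed in when it is done.

Besides the shell and the picture viewer there is one more tool, called after "Request:" as name(argument=value, ...), one argument or row to a line, values as JSON. send_rows: Moves the arm, as the interface text tells. Its arguments: {"type":"object","properties":{"targets":{"type":"array"},"fingers":{"type":"number"},"newtons":{"type":"number"}},"required":["targets"]}

```bash
mkdir -p pics; python3 - <<'E'
from workcell import ctrl
import cv2,numpy as np
s=ctrl.read_state()
print({k:np.round(v,3) for k,v in s.items()})
for n in("scene","top"):
    d=ctrl.grab_frame(n); cv2.imwrite(f"pics/{n}0.png",d["frame"]); np.savez(f"{n}0.npz",**d)
    print(n,d["intrinsics"],d["distortion"],np.round(d["T"],3))
E
```

```text
{'clock': np.float64(0.0), 'q': array([ 1.554,  0.359,  0.011, -0.   , -1.224, -0.288]), 'qvel': array([-0.001,  0.001,  0.   ,  0.002,  0.   ,  0.002]), 'tau': array([ 1.0000e-03, -5.8332e+01,  2.9342e+01,  6.9370e+00, -6.0000e-03,
        0.0000e+00]), 'tool_pos': array([0.202, 0.643, 0.23 ]), 'orientation': array([ 1.858e+00, -2.532e+00,  2.000e-03]), 'ft_force': array([ 0.575, -0.277, -0.713]), 'ft_torque': array([ 0.009,  0.049, -0.046]), 'width': np.float64(1.004)}
scene [[469.04238286   0.         320.42849009]
 [  0.         469.04238286 201.32896821]
 [  0.           0.           1.        ]] [0.04131145 0.         0.         0.         0.        ] [[ 0.582 -0.332  0.742 -0.291]
 [-0.812 -0.269  0.517 -0.634]
 [ 0.028 -0.904 -0.427  0.608]
 [ 0.     0.     0.     1.   ]]
top [[513.39907241   0.         315.53374851]
 [  0.         513.39907241 191.38245163]
 [  0.           0.           1.        ]] [0.0066815 0.        0.        0.        0.       ] [[ 0.022 -0.996  0.085  0.485]
 [-1.    -0.022 -0.003 -0.013]
 [ 0.005 -0.085 -0.996  1.348]
 [ 0.     0.     0.     1.   ]]
```

View pics/scene0.png

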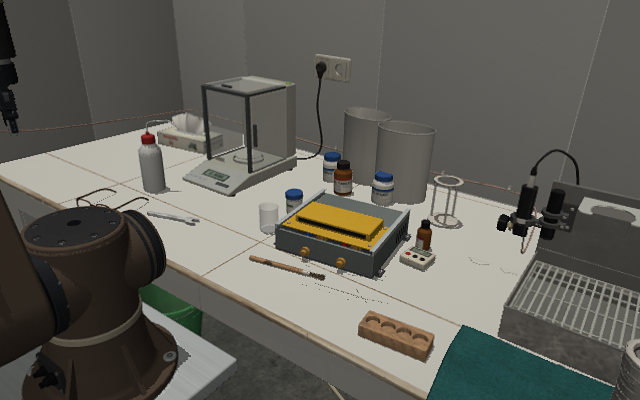

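View pics/top0.png

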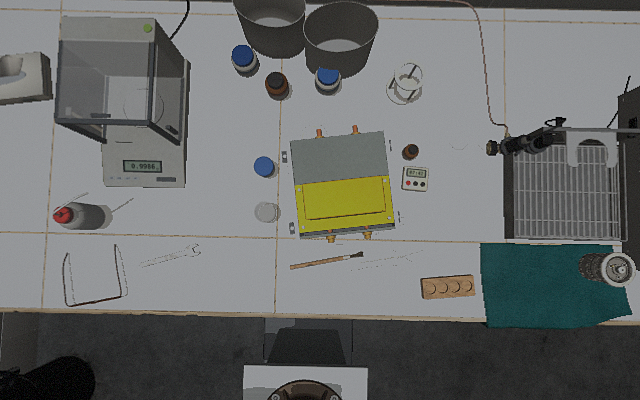

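The top view shows the box at about columns 290–397, rows 132–238. The yellow cover is in its front half (rows 177–232), with the pot at (264,166), beaker (265,212), timer (415,178), dropper (410,151) and brush (327,261). Next I'll measure the box pose from the depth points and the yellow mask.

```bash
cat > h.py <<'E'
import cv2,numpy as np
def rays(d,px):
    n=cv2.undistortPoints(np.float64(px).reshape(-1,1,2),d["intrinsics"],d["distortion"]).reshape(-1,2)
    return np.c_[n,np.ones(len(n))]
def plane(d,px,z):
    T=d["T"]; r=rays(d,px)@T[:3,:3].T; o=T[:3,3]
    return o+r*((z-o[2])/r[:,2])[:,None]
def cloud(d):
    v,u=np.mgrid[0:400,0:640]; px=np.c_[u.ravel(),v.ravel()]
    P=(rays(d,px)*d["z_map"].reshape(-1,1))@d["T"][:3,:3].T+d["T"][:3,3]
    return P.reshape(400,640,3)
def toolvec(s,w):
    return cv2.Rodrigues(np.float64(s["orientation"]))[0].T@np.float64(w)
E
python3 - <<'E'
from h import *
d=dict(np.load("top0.npz"))
P=cloud(d); z=P[...,2]; f=d["frame"]
hsv=cv2.cvtColor(f,cv2.COLOR_BGR2HSV)
roi=np.zeros((400,640),bool); roi[120:250,280:405]=1
m=roi&(d["z_map"]>0)&(z>.052)&(z<.1)
c=max(cv2.findContours(m.astype(np.uint8),0,1)[0],key=cv2.contourArea).reshape(-1,2)
print("box",cv2.minAreaRect(np.float32(P[c[:,1],c[:,0],:2]*1000)))
y=cv2.inRange(hsv,(20,100,60),(35,255,255))>0; y&=roi
c=max(cv2.findContours(y.astype(np.uint8),0,1)[0],key=cv2.contourArea).reshape(-1,2)
q=plane(d,c,.066)[:,:2]*1000
print("yellow",cv2.minAreaRect(np.float32(q)), q[:,0].min(),q[:,0].max())
print("hood z",np.median(z[195:210,315:375]),"grey z",np.median(z[150:165,310:370]))
h=y&(z>.078)&(z<.1)
c=max(cv2.findContours(h.astype(np.uint8),0,1)[0],key=cv2.contourArea).reshape(-1,2)
print("hood",cv2.minAreaRect(np.float32(plane(d,c,.086)[:,:2]*1000)))
E
python3 -c "
import cv2
a=cv2.imread('pics/top0.png')[120:280,240:440];cv2.imwrite('pics/crop.png',cv2.resize(a,None,fx=3.75,fy=3.75,interpolation=2))"
```

```text
box ((615.3470458984375, -81.43016052246094), (250.62083435058594, 260.09661865234375), 7.4238667488098145)
yellow ((566.5547485351562, -87.9910888671875), (121.33184051513672, 237.87557983398438), 7.4553303718566895) 492.30359954090994 639.9643660056611
hood z 0.08475394030403371 grey z 0.05889671711769706
hood ((579.3692626953125, -85.65605163574219), (91.11930847167969, 199.0314178466797), 7.450287818908691)
```

View pics/crop.png

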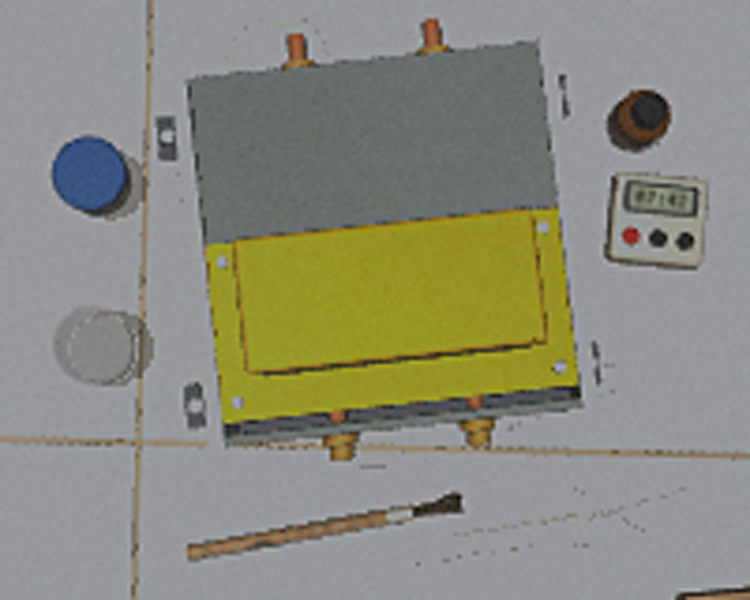

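The box centre is at (0.615, -0.081) with yaw +7.4°, and its measured 250×260 size matches the one given. The cover has travelled about 14 mm, with the hood front at box x ≈ -81. I'll shut the fingers and travel to a standoff.

Request:
send_rows(
  targets=[
    [[0.039,-0.031,0,0],[0.039,-0.031,0,0],[0.039,-0.031,0,0],[0.039,-0.031,0,0],[0.039,-0.031,0,0],[0.039,-0.031,0,0],[0.039,-0.031,0,0],[0.039,-0.031,0,0]],
  ],
  fingers=0,
  newtons=30,
)

```text
clock: 1.1
tool_pos: [0.347, 0.2609, 0.2278]
orientation: [1.86, -2.524, 0.008]
ft_force: [0.6, 0.8, 0.1]
width: 0.002
```

Request:
send_rows(
  targets=[
    [[0.038,-0.031,0,0],[0.038,-0.031,0,0],[0.038,-0.031,0,0],[0.038,-0.031,0,0],[0.038,-0.031,0,0],[0.038,-0.031,0,0],[0.038,-0.031,0,0],[0,0,0,0]],
  ],
)

```text
clock: 2.1
tool_pos: [0.4772, -0.0716, 0.2294]
orientation: [1.858, -2.527, 0.006]
ft_force: [-0.2, 0.3, -0.8]
width: -0.0
```

Request:
send_rows(
  targets=[
    [[0,0,0,-8.5],[0,0,0,-8.5],[0,0,0,-8],[0,0,0,0]],
  ],
)

```text
clock: 2.6
tool_pos: [0.4756, -0.0708, 0.2282]
orientation: [2.369, -2.052, 0.001]
ft_force: [0.3, -0.7, -0.1]
width: 0.003
```

```bash
cat >> h.py <<'E'
B=np.array([.6153,-.0814,0]); YAW=np.radians(7.44)
RB=cv2.Rodrigues(np.array([0,0,YAW]))[0]
def box(p): return RB.T@(np.asarray(p)-B)      # world -> box
def go(s,b):                                   # tool-frame shift to reach box point b
    return toolvec(s,RB@np.float64(b)+B-s["tool_pos"])
def report(s):
    R=cv2.Rodrigues(np.float64(s["orientation"]))[0]
    print("box tcp mm",np.round(box(s["tool_pos"])*1000,1),"tool x,y in box",np.round(RB.T@R[:,0],3),np.round(RB.T@R[:,1],3),"F box",np.round(RB.T@s["ft_force"],1),"q",np.round(s["q"],2),"t",s["clock"])
E
python3 - <<'E'
from h import *
from workcell import ctrl
s=ctrl.read_state(); report(s); print(go(s,[-.1215,0,.0745]))
E
```

```text
box tcp mm [-137.2   28.6  228.2] tool x,y in box [ 0.014 -1.     0.005] [-1.    -0.014  0.005] F box [ 0.2 -0.8 -0.1] q [ 0.27  0.04 -0.41  0.01 -1.13  1.45] t 2.6
[ 0.02796926 -0.01612219  0.15378472]
```

Request:
send_rows(
  targets=[
    [[0.014,-0.008,0.05,0],[0.014,-0.008,0.05,0],[0,0,0.04,0],[0,0,0.013,0],[0,0,0,0]],
  ],
)

```text
clock: 3.22
tool_pos: [0.4971, -0.0953, 0.0738]
orientation: [2.36, -2.068, 0.006]
ft_force: [-0.0, -0.3, -0.0]
width: 0.002
```

```bash
python3 - <<'E'
from h import *
from workcell import ctrl
s=ctrl.read_state(); report(s); print(go(s,[-.1215,0,.0745]))
d=ctrl.grab_frame("scene"); a=d["frame"][150:300,240:440]; cv2.imwrite("pics/s1.png",cv2.resize(a,None,fx=3.75,fy=3.75,interpolation=2))
E
```

```text
box tcp mm [-119.     1.5   73.8] tool x,y in box [ 0.002 -1.     0.005] [-1.    -0.002  0.   ] F box [-0.  -0.3 -0. ] q [ 0.2   0.25 -0.56  0.01 -0.76  1.49] t 3.225
[ 0.00152598  0.00251643 -0.00074127]
```

View pics/s1.png

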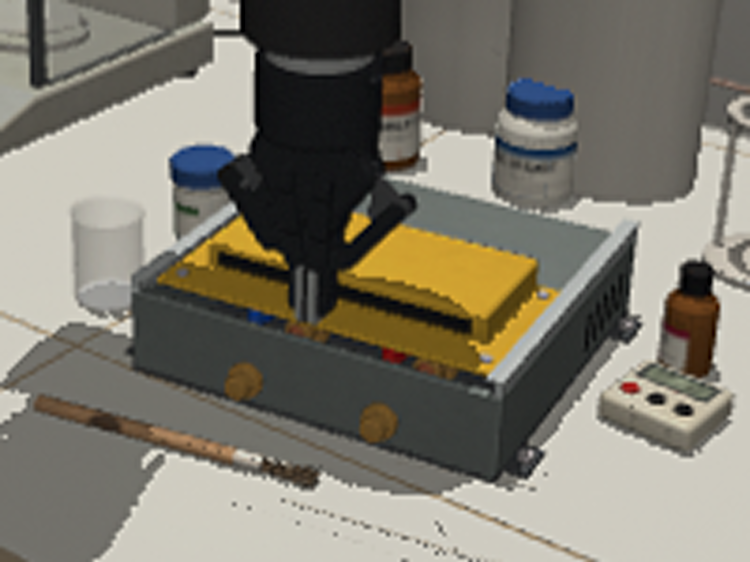

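The fingertips are in front of the hood strip at crop pixel (305,310). Through the gap, blue shows on the left (258,317) and red on the right (393,355), so the red pivot is at y = -53.5. Now I'll push the cover.

Request:
send_rows(
  targets=[
    [[0.001,-0.015,0,0],[0,-0.015,0,0],[0,-0.015,0,0],[0,-0.015,0,0],[0,-0.015,0,0],[0,-0.015,0,0],[0,-0.015,0,0]],
  ],
)

```text
clock: 4.15
tool_pos: [0.6083, -0.0814, 0.0777]
orientation: [2.36, -2.07, 0.008]
ft_force: [-2.8, 0.2, 1.2]
width: -0.001
```

```bash
python3 - <<'E'
from h import *
from workcell import ctrl
s=ctrl.read_state(); report(s)
E
```

```text
box tcp mm [-7.   0.9 77.7] tool x,y in box [ 0.001 -1.     0.005] [-1.    -0.001 -0.002] F box [-2.7  0.5  1.2] q [ 0.19  0.39 -0.32  0.01 -0.85  1.51] t 4.15
```

Request:
send_rows(
  targets=[
    [[0,-0.008,0.001,0],[0,-0.006,0.001,0],[0,-0.004,0,0],[0,-0.003,0,0]],
  ],
)

```text
clock: 4.65
tool_pos: [0.6299, -0.0787, 0.0758]
orientation: [2.359, -2.069, 0.006]
ft_force: [-13.3, 0.4, 11.5]
width: -0.001
```

Request:
send_rows(
  targets=[
    [[0,-0.003,0,0],[0,-0.003,0,0]],
  ],
)

```text
clock: 4.9
tool_pos: [0.6297, -0.0788, 0.0758]
orientation: [2.352, -2.065, -0.006]
ft_force: [-12.7, 1.3, 9.4]
width: -0.003
```

The cover is at its stop: 13 N at TCP x ≈ 14.6, against 15 expected. I'll back off, lift and look.

Request:
send_rows(
  targets=[
    [[0,0.03,0,0],[0,0.02,-0.05,0],[0,0,-0.06,0],[-0.06,0,-0.02,0],[-0.06,0,0,0],[-0.06,0,0,0],[0,0,0,0]],
  ],
)

```text
clock: 5.78
tool_pos: [0.5611, 0.0989, 0.2128]
orientation: [-2.357, 2.074, -0.004]
ft_force: [1.1, -0.3, 0.3]
width: -0.0
```

```bash
python3 - <<'E'
from h import *
from workcell import ctrl
s=ctrl.read_state(); report(s)
d=ctrl.grab_frame("top"); np.savez("top1.npz",**d); a=cv2.resize(d["frame"][120:280,240:440],None,fx=3,fy=3,interpolation=2)
hsv=cv2.cvtColor(d["frame"],cv2.COLOR_BGR2HSV); roi=np.zeros((400,640),np.uint8); roi[170:245,285:405]=255
for n,lo,hi in(("red",(0,120,50),(8,255,255)),("red2",(172,120,50),(180,255,255)),("blue",(100,120,50),(125,255,255))):
    m=cv2.inRange(hsv,lo,hi)&roi
    cs=cv2.findContours(m,0,1)[0]
    for c in cs:
        if cv2.contourArea(c)<15: continue
        q=plane(d,c.reshape(-1,2),.058)
        r=cv2.minAreaRect(np.float32([box(p)[:2]*1000 for p in q])); print(n,c.mean(0),r)
y=cv2.inRange(hsv,(20,100,60),(35,255,255)); y[:100]=0;y[260:]=0;y[:,:280]=0;y[:,405:]=0
c=max(cv2.findContours(y,0,1)[0],key=cv2.contourArea).reshape(-1,2)
b=np.array([box(p)[:2]*1000 for p in plane(d,c,.066)]); print("yellow box frame",b.min(0),b.max(0))
e=ctrl.grab_frame("scene")["frame"][150:300,240:440]
cv2.imwrite("pics/t2.png",np.vstack([a[:300],cv2.resize(e,None,fx=3,fy=3,interpolation=2)[:300]]) if 0 else a); cv2.imwrite("pics/s2.png",cv2.resize(e,None,fx=3,fy=3,interpolation=2))
E
```

```text
box tcp mm [-30.4 185.8 212.8] tool x,y in box [-0.002 -1.     0.001] [-1.     0.002 -0.003] F box [ 1.  -0.4  0.3] q [ 0.52  0.2  -0.26  0.   -1.11  1.18] t 5.775
red [[363.28205128 213.28205128]] ((-79.6889419555664, -45.82529067993164), (10.0480375289917, 42.77932357788086), 83.32917022705078)
blue [[325.21621622 217.27027027]] ((-79.39469909667969, 49.631690979003906), (9.089523315429688, 43.162696838378906), 78.53018951416016)
yellow box frame [  -3.37117334 -119.16215144] [119.67208143 119.06489902]
```

View pics/t2.png

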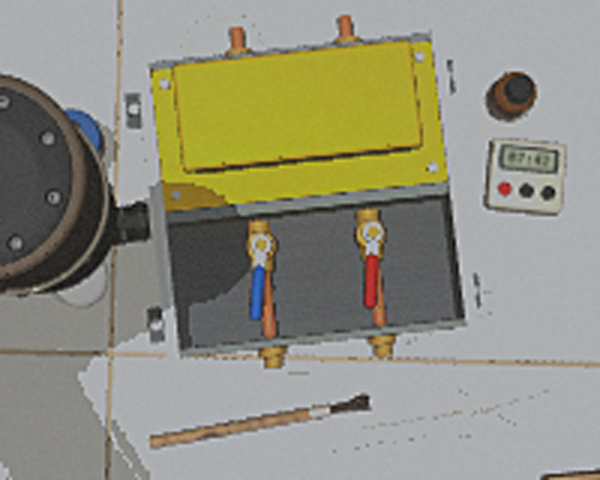

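The cover front is at box x = -3.4 (fully back is -3.5), so the bay is open. Red is at crop pixel (372,280) and about 0.18 rad, blue at (258,292) and about 0.19 rad, both pointing forward. I'll move to the right of the red handle.

Request:
send_rows(
  targets=[
    [[0.054,0.0115,0,0],[0.054,0.0115,0,0],[0.054,0.0115,0,0],[0.054,0.0115,0,0],[0.054,0.0115,0,0],[0,0,0.05,0],[0,0,0.04,0],[0,0,0,0]],
  ],
)

```text
clock: 6.88
tool_pos: [0.5371, -0.1988, 0.1218]
orientation: [-2.34, 2.09, -0.013]
ft_force: [-0.7, 1.2, 0.3]
width: 0.004
```

```bash
python3 - <<'E'
from h import *
from workcell import ctrl
s=ctrl.read_state(); report(s); print(go(s,[-.088,-.085,.047]))
E
```

```text
box tcp mm [ -92.7 -106.3  121.8] tool x,y in box [-0.017 -1.     0.003] [-1.     0.017 -0.009] F box [-0.5  1.3  0.3] q [-0.01  0.28 -0.37  0.   -0.91  1.69] t 6.875
[-0.02160852 -0.0036948   0.07479522]
```

Request:
send_rows(
  targets=[
    [[-0.021,-0.004,0.002,1],[0,0,0.03,0],[0,0,0.03,0],[0,0,0.012,0],[0,0,0,0]],
  ],
)

```text
clock: 7.5
tool_pos: [0.5452, -0.1808, 0.0551]
orientation: [-2.315, 2.108, -0.029]
ft_force: [0.5, -0.3, 0.0]
width: -0.001
```

```bash
python3 - <<'E'
from h import *
from workcell import ctrl
s=ctrl.read_state(); report(s)
p=s["tool_pos"]
for t in np.radians([15,30,45,60,75,90]):
    u=np.array([-np.cos(t),np.sin(t)]);n=-np.array([np.sin(t),np.cos(t)])
    w=np.array([-38,-53.5])+48*u+16*n; print(int(np.degrees(t)+.5),np.round(w,1))
E
```

```text
box tcp mm [-82.3 -89.5  55.1] tool x,y in box [-0.037 -0.999  0.007] [-0.999  0.036 -0.02 ] F box [ 0.4 -0.4  0. ] q [ 0.02  0.36 -0.45  0.01 -0.74  1.63] t 7.5
15 [-88.5 -56.5]
30 [-87.6 -43.4]
45 [-83.3 -30.9]
60 [-75.9 -19.9]
75 [-65.9 -11.3]
90 [-54.   -5.5]
```

Request:
send_rows(
  targets=[
    [[-0.006,0.006,0.008,-2],[-0.012,0,0.001,0]],
  ],
)

```text
clock: 7.75
tool_pos: [0.5382, -0.1635, 0.0475]
orientation: [-2.352, 2.065, -0.034]
ft_force: [1.0, 0.7, -0.6]
width: 0.006
```

```bash
python3 - <<'E'
from h import *
from workcell import ctrl
report(ctrl.read_state())
E
```

```text
box tcp mm [-87.1 -71.4  47.5] tool x,y in box [-0.    -1.     0.008] [-1.    -0.    -0.023] F box [ 1.1  0.6 -0.6] q [ 0.06  0.35 -0.49  0.01 -0.71  1.64] t 7.75
```

Start the arc: tool -x is box +y, tool -y is box +x.

Request:
send_rows(
  targets=[
    [[-0.008,0,0,0],[-0.007,0,0,0],[-0.007,0,0,0],[-0.007,-0.001,0,0],[-0.006,-0.002,0,0]],
  ],
)

```text
clock: 8.38
tool_pos: [0.5382, -0.1273, 0.0503]
orientation: [-2.355, 2.061, -0.042]
ft_force: [0.8, -8.8, 2.5]
width: -0.003
```

```bash
python3 - <<'E'
from h import *
from workcell import ctrl
report(ctrl.read_state())
E
```

```text
box tcp mm [-82.4 -35.6  50.3] tool x,y in box [ 0.003 -1.     0.012] [-1.    -0.003 -0.027] F box [-0.4 -8.8  2.5] q [ 0.13  0.33 -0.51  0.02 -0.7   1.56] t 8.375
```

Request:
send_rows(
  targets=[
    [[-0.006,-0.002,0.001,0],[-0.006,-0.003,0.001,0],[-0.005,-0.004,0.001,0],[-0.004,-0.004,0,0],[-0.004,-0.005,0,0]],
  ],
)

```text
clock: 9.0
tool_pos: [0.5491, -0.1013, 0.0486]
orientation: [-2.362, 2.065, -0.04]
ft_force: [-3.2, -3.9, -0.7]
width: -0.001
```

```bash
python3 - <<'E'
from h import *
from workcell import ctrl
report(ctrl.read_state())
E
```

```text
box tcp mm [-68.3 -11.2  48.6] tool x,y in box [ 0.004 -1.     0.017] [-1.    -0.004 -0.02 ] F box [-3.7 -3.5 -0.7] q [ 0.18  0.34 -0.5   0.03 -0.71  1.5 ] t 9.0
```

Request:
send_rows(
  targets=[
    [[-0.003,-0.005,0,0],[-0.001,-0.005,0,0],[0,-0.004,0,0],[0,-0.003,0,0]],
  ],
)

```text
clock: 9.5
tool_pos: [0.5614, -0.0947, 0.0483]
orientation: [2.363, -2.066, 0.032]
ft_force: [-5.3, -0.4, 2.1]
width: 0.0
```

```bash
python3 - <<'E'
from h import *
from workcell import ctrl
report(ctrl.read_state())
E
```

```text
box tcp mm [-55.2  -6.3  48.3] tool x,y in box [ 0.004 -1.     0.017] [-1.    -0.004 -0.012] F box [-5.3  0.3  2.1] q [ 0.19  0.36 -0.47  0.03 -0.73  1.5 ] t 9.5
```

Request:
send_rows(
  targets=[
    [[0,-0.002,0,0],[0,-0.002,0,0]],
  ],
)

```text
clock: 9.75
tool_pos: [0.5615, -0.0947, 0.048]
orientation: [2.358, -2.064, 0.024]
ft_force: [-10.8, -0.9, 10.1]
width: 0.003
```

Request:
send_rows(
  targets=[
    [[0,-0.002,0,0],[0,-0.002,0,0]],
  ],
)

```text
clock: 10.0
tool_pos: [0.5614, -0.0947, 0.0481]
orientation: [2.353, -2.062, 0.016]
ft_force: [-10.6, 0.4, 9.1]
width: 0.002
```

The position no longer changes and the force has risen to 11 N, so the handle is at its stop. I'll back off, lift clear and check.

Request:
send_rows(
  targets=[
    [[0,0.015,0,0],[0,0.005,-0.04,0],[0,0,-0.06,0],[-0.05,0.01,-0.06,0],[-0.06,0.01,0,0],[-0.06,0.01,0,0],[-0.04,0,0,0],[0,0,0,0]],
  ],
)

```text
clock: 11.0
tool_pos: [0.4908, 0.108, 0.2007]
orientation: [-2.356, 2.065, -0.028]
ft_force: [-0.3, -0.2, 0.6]
width: 0.0
```

```bash
python3 - <<'E'
from h import *
from workcell import ctrl
s=ctrl.read_state(); report(s)
d=ctrl.grab_frame("top"); a=cv2.resize(d["frame"][120:280,240:440],None,fx=3,fy=3,interpolation=2)
hsv=cv2.cvtColor(d["frame"],cv2.COLOR_BGR2HSV); roi=np.zeros((400,640),np.uint8); roi[170:245,285:405]=255
for n,lo,hi in(("red",(0,120,50),(8,255,255)),("blue",(100,120,50),(125,255,255))):
    for c in cv2.findContours(cv2.inRange(hsv,lo,hi)&roi,0,1)[0]:
        if cv2.contourArea(c)<15: continue
        print(n,cv2.minAreaRect(np.float32([box(p)[:2]*1000 for p in plane(d,c.reshape(-1,2),.058)])))
y=cv2.inRange(hsv,(20,100,60),(35,255,255)); y[:100]=0;y[260:]=0;y[:,:280]=0;y[:,405:]=0
c=max(cv2.findContours(y,0,1)[0],key=cv2.contourArea).reshape(-1,2)
b=np.array([box(p)[:2]*1000 for p in plane(d,c,.066)]); print("yellow",b.min(0),b.max(0))
cv2.imwrite("pics/t3.png",a)
E
```

```text
box tcp mm [-98.9 203.9 200.7] tool x,y in box [ 0.001 -1.     0.008] [-1.    -0.001 -0.018] F box [-0.3 -0.1  0.6] q [ 0.62  0.09 -0.43  0.02 -1.05  1.07] t 11.0
red ((-38.55488204956055, -11.37394905090332), (9.474629402160645, 43.4471321105957), 0.17697809636592865)
blue ((-79.41712951660156, 49.52110290527344), (9.315197944641113, 43.162696838378906), 78.53018951416016)
yellow [  -3.37117334 -119.16215144] [119.67208143 118.66412686]
```

View pics/t3.png

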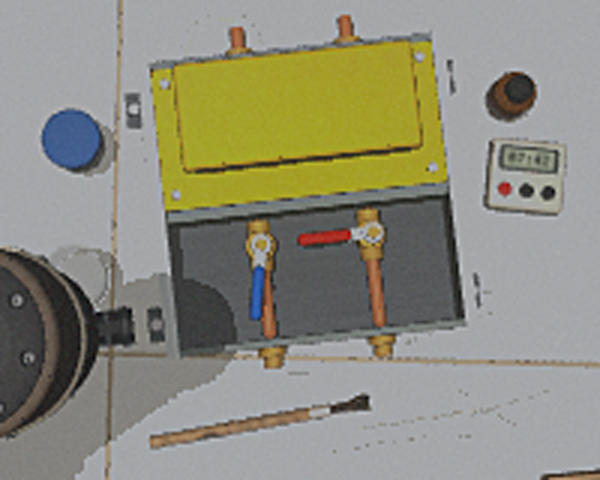

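Red lies square across its pipe (crop pixel (325,238), about 1.56 rad within noise). Blue and the cover haven't moved, and neither have the surroundings. The arm is clear, so I'll hand in.

```bash
python3 -c "
from workcell import ctrl
print(ctrl.job_done())"
```

```text
the job is handed in; nothing more can be done
None
```

I slid the yellow cover all the way back, then shut the red valve with the closed fingertips, and handed the job in at about 11 s of the 48 s allowed.

- **Cover:** I pushed it on the hood face until it met its stop at about 13 N. The last picture has its front edge at box x = -3.4 mm, where fully back is -3.5 mm.
- **Red handle:** I pushed it round to its stop, which it met at about 11 N. The last picture puts it at about 1.56 rad (target 1.571, a difference within measurement noise), square across its pipe.
- **Blue handle:** It stayed at about 0.19 rad, the same before and after.
- **Things round the box:** The pot, timer, dropper and brush looked unmoved in the last picture. The arm partly hid the beaker, so I saw only part of it, but the tool passed well above everything on that side.
- **Robot:** It ended clear of everything, with the wrist force near zero. No check failed or disagreed.

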